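# Set and clamp the print-head angle

## Robot

A 6-joint arm with a two-finger parallel gripper is mounted at the origin on the work surface. World frame = base frame: x ahead of the robot, y to its left, z up, the work surface at z = 0. Lengths are in m, angles in rad, forces in N, time in s.
With the tool pointing down it reaches from about 0.275 to 0.85 m from the base axis. Payload 19 kg.
Tool frame: the origin (TCP) lies at the centre of the arm's flange, where the gripper is bolted on; the fingertips stand 173 mm ahead of it and the grasp point (between the pads) lies 155 mm ahead of it; z points along the fingers, y is the direction in which the jaws open and shut (so a half turn about z gives the same grasp; the last joint's range is limited). The gripper opens to 85 mm and grips with 20 to 120 N. Pads are 22 mm wide; open, the fingers measure 114 mm over their backs; the gripper's body (76 mm by 85 mm) begins 54 mm behind the grasp point. The pads swing forward as they close: fully open they stand 13 mm farther back than shut.
Start: joints at [1.199, 0.15, 1.437, -0, 1.554, -0.134], TCP at [0.135, 0.559, 0.405] pointing down, gripper open.
Joint ranges: [-2.8, 2.8], [-0.68, 2.1], [0.12, 2.68], [-1.39, 4.53], [0.16, 2.79], [-2.81, 2.81]. Speed limits (rad/s): [1.89, 1.89, 2.22, 3.01, 3.01, 3.01].

## Interface

Orientations are given as a rotation vector (axis times angle).
In Python, from cell import env gives the robot as it stands.
- The arm moves only by the tool servo_tool, never from a script. Its argument "commands" is one flat list of numbers, 7 for each row, row after row: the finger opening in m, from 0 to 0.0854, then the shift along the world's x, y, z in m, then the turn, a rotation vector about the world's x, y, z in rad. In form: [gripper, dx, dy, dz, wx, wy, wz, gripper, dx, dy, dz, wx, wy, wz, ...]. A call has 1 to 12 rows; each row shifts and turns the commanded pose from where the row before left it; what a row does not reach is not made up. A row lasts 1/10 s, in which the tool goes at most 50 mm and 8.59 degrees, less where a joint would pass 70% of its speed; a pose out of reach is approached as far as the arm can. A call is refused whole if a number of a shift passes 0.05 or a number of a turn 0.15, either way. A call with a gripper value outside its range is refused whole. The fingers move at their own pace and stop on an object; "squeeze" is the grip in N (left out, the last holds). Time passes only in rows, so rows that do not move let the fingers close. It gives the time, the measured TCP pose, the force and the opening at its end, in the units of the state.
- env.get_obs(): the state, without advancing time (a new reading comes with each control period).
- env.grab_frame(name): name is "scene" or "side" or "wrist"; returns a dict with "color" (384x512x3 uint8, red, green, blue), "fovy" (degrees; the focal length in pixels is half the picture's height over the tangent of half this angle, whatever the lens; pixels are square), "cx", "cy" (the principal point, pixels), "extrinsics" (4x4, takes a point from camera to world coordinates); the wrist camera has in their place "T_tool_cam" (4x4, takes a point from camera to tool coordinates, whose origin is the TCP and whose axes are the flange's). Camera axes: x right, y up, looking along -z (the intrinsics and any distortion apply to the point x, -y, -z); pixel columns grow to the right and rows downward; lengths in m; the calibration is good to about 2 mm. A picture is of the moment at which its call begins: read the wrist's pose just before it. There is no depth.
- env.sign_off(): hands the job in, once; it reports no verdict.
The state is a dict: "clock": time; "joints": joint angles; "joint_vel": joint speeds; "joint_torque": joint torques, N m; "position": TCP position; "ee_rot": TCP orientation; "ft_force": force on the tool from outside, world axes, zero at the start; "wrist_torque": the same for the moment, N m; "grip_width": finger opening in m.
Only numpy, scipy, OpenCV 4.12 (cv2) and the standard library are available. Lean on these libraries where they do the work, as an engineer would, in place of code of your own. Each camera call takes 0.05 s, during which the arm holds its last target.

## Task

Push the fin round with a fingertip to turn the print-head angle dial until its black index line lines up with the one long, thick line on the white scale collar, then push the clamp lever all the way over to the far side, away from you. Only push: do not pinch the fin or the lever, and leave the things standing around where they are. Finish clear of everything with the mark still lined up.

Things in the scene. Friction and masses are not known exactly. Their poses are not given: they have to be found in the camera images.
- stage: Fixed aluminium base plate of the head-angle stage, 220 x 350 mm, 16 mm thick. Origin: centre of its underside, on the table. Its x axis is the direction in which the clamp lever is pushed (away from the robot, within 20 degrees), z is up. The dial's axis stands 60 mm to +y of the origin, the lever's block 125 mm to -y.
- dial_center (a point): Point on the dial's vertical axis at the level of the dial's flat top, 32 mm above the table. The dial is a bright knurled steel disc of radius 60 mm, 8 mm thick, with a small hub (radius 14 mm, 6 mm high). It lies on the fixed white scale collar (a disc of radius 95 mm, top 24 mm above the table).
- index_mark (a point): Outer end of the index line, at the dial's rim (61 mm from the axis, 32 mm above the table). The line is black, 5 mm wide, radial, from 24 to 60 mm from the axis on the dial's top. It turns with the dial and lies exactly opposite the fin.
- target_line (a point): Inner end of the target line on the fixed scale collar, 61 mm from the dial's axis, 24 mm above the table. The target is the one long thick line (5 mm wide, radial, 61 to 95 mm from the axis); the other 23 lines, every 15 degrees, are short (7 mm) and thin. Lined up means that this point lies right under the index mark's point.
- fin_top (a point): Middle of the top edge of the dial's fin, 39 mm from the axis, 64 mm above the table. The fin is an upright radial steel plate, 10 mm thick, from 22 to 56 mm from the axis, standing 32 mm above the dial's top. Pushing either of its faces sideways turns the dial. It is made of two halves, 5 mm thick each: dial_c2 on its anticlockwise side, dial_c3 on its clockwise side.
- dial (a joint): Angle of the dial, rad, growing anticlockwise seen from above. It turns freely either way by more than a full turn from any start; friction (about 0.12 N m, so 3 N at the fin) holds it where it is left. At 0 the index line points along the stage's -x and the fin along +x.
- clamp (a joint): Angle of the clamp lever, rad: 0 leaning towards the robot (open), 1.0 leaning away from it (clamped, at its stop). It stays where it is left and moves with 2 N at its top. Its grey block, 70 x 60 mm, has its top 36 mm above the table. The blade is two halves, 5 mm thick each: clamp_c1 on the near side (the face to push), clamp_c2 on the far side.
- clamp_tip (a point): Middle of the top edge of the clamp lever, 65 mm from its horizontal hinge; the hinge lies 36 mm above the table, along the stage's y axis, 125 mm to -y of the stage's origin. The lever is an upright dark steel blade, 30 mm wide along the stage's y, 10 mm thick, leaning 0.5 rad towards the robot when open (top edge 93 mm above the table) and 0.5 rad away when clamped.
- cartridge: Loose print cartridge lying on the stage plate, 60 x 36 mm, 26 mm high. Origin: centre of its underside. To be left alone.
- loupe: Loose black loupe standing on the stage plate, 32 mm across, 26 mm high. Origin: centre of its underside. To be left alone.
- vial: Loose amber jar on the table, 34 mm across, 70 mm high. Origin: centre of its underside. To be left alone.
- solvent: Loose white bottle on the table, 64 mm across, 150 mm high. Origin: centre of its underside. To be left alone.
- dish: Loose glass dish on the table, 90 mm across, 16 mm high. Origin: centre of its underside. To be left alone.
- driver: Loose screwdriver lying on the table, 170 mm long along its x axis. To be left alone.

How it is judged:
By the outcome, as a careful person would: the job done as asked, in the order asked, and still so for the second after the job is handed in, with the robot touching nothing.
It also fails if it takes over 67 s, if anything falls off the work surface, if the arm or the gripper's body presses on something with over 40 N, if the wrist force passes 120 N, or if a joint passes its speed limit or range.

## Working session

There is one attempt and no reset: what is moved stays moved. The work goes in short steps, Python scripts to look and compute and a tool call to move; the robot and the scene stay as the last step left them, time stands still between calls to the robot, and variables do not carry over. Pictures are saved under pics/ and viewed, and the job is handed in when it is done.

Besides the shell and the picture viewer there is one more tool, called after "Emit:" by a JSON object that holds its "method" and its "body", one argument or row to a line. servo_tool: Moves the arm, as the interface text tells. Its arguments: {"type":"object","properties":{"commands":{"type":"array","items":{"type":"number"}},"squeeze":{"type":"number"}},"required":["commands"]}

```bash
mkdir -p pics; cat > h.py <<'E'
from cell import env
import numpy as np, cv2
def grab(n,save=None):
    o=env.get_obs(); f=env.grab_frame(n)
    if save: cv2.imwrite('pics/'+save+'.png',cv2.cvtColor(f['color'],cv2.COLOR_RGB2BGR))
    return o,f
E
python3 - <<'E'
from h import *
for n in ['scene','side','wrist']:
    o,f=grab(n,n+'0'); print(n,{k:v for k,v in f.items() if k!='color'})
print(o)
E
ls
```

```text
scene {'fovy': 44.240047670029696, 'cx': 256.45874507589036, 'cy': 188.2820062972512, 'extrinsics': array([[-0.42421277, -0.58948311,  0.68742504,  1.53623119],
       [ 0.90555394, -0.2728323 ,  0.3248609 ,  0.44933838],
       [-0.00394826,  0.7603106 ,  0.64954769,  1.00794918],
       [ 0.        ,  0.        ,  0.        ,  1.        ]])}
side {'fovy': 52.58274604182098, 'cx': 254.13480594879746, 'cy': 192.97739704682544, 'extrinsics': array([[ 0.89460339,  0.19896793, -0.40012066,  0.10415262],
       [-0.44635079,  0.44065062, -0.77884402, -0.8433601 ],
       [ 0.02134844,  0.87535067,  0.48301703,  0.61180722],
       [ 0.        ,  0.        ,  0.        ,  1.        ]])}
wrist {'fovy': 71.50958602114052, 'cx': 255.4028351495345, 'cy': 190.31999116794805, 'T_tool_cam': array([[ 1.20061725e-03,  9.48784242e-01,  3.15922490e-01,
         8.11546860e-02],
       [ 9.99998819e-01, -8.36176544e-04, -1.28912856e-03,
        -3.68667384e-04],
       [-9.58937885e-04,  3.15923665e-01, -9.48784126e-01,
         3.12325025e-02],
       [ 0.00000000e+00,  0.00000000e+00,  0.00000000e+00,
         1.00000000e+00]])}
{'clock': 0.1, 'joints': array([ 1.19902238e+00,  1.50923317e-01,  1.43793776e+00,  2.53022013e-07,
        1.55378998e+00, -1.33997214e-01]), 'joint_vel': array([-0.00072209, -0.00127406, -0.00061212, -0.00105681, -0.00046934,
       -0.00152126]), 'joint_torque': array([ 4.52251261e-03, -7.14387703e+01, -5.71782339e+01, -1.29690470e-04,
        7.39739451e-03, -2.87199862e-05]), 'position': array([0.13544357, 0.5587893 , 0.40415749]), 'ee_rot': array([-3.72588096e-01, -3.11915286e+00,  1.60943503e-03]), 'ft_force': array([-0.08204667,  0.29652891, -1.33420145]), 'wrist_torque': array([-0.06485047,  0.00059682, -0.0077962 ]), 'grip_width': 0.08540164614017672}
h.py
pics
```

View pics/scene0.png

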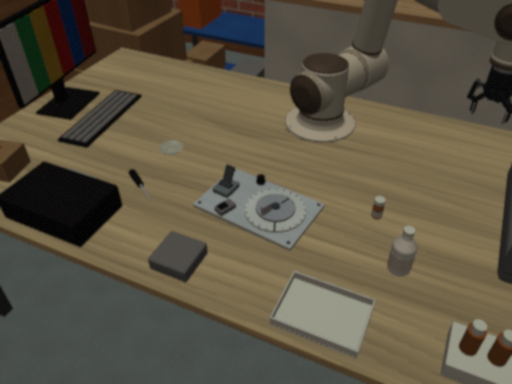

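View pics/side0.png

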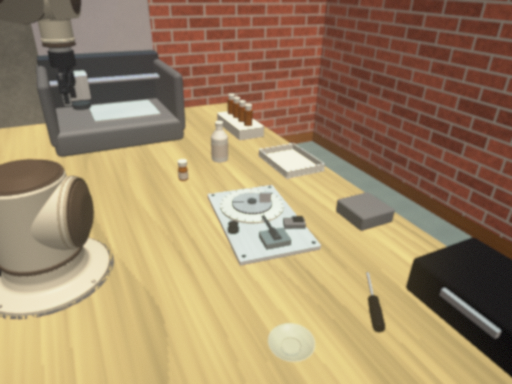

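View pics/wrist0.png

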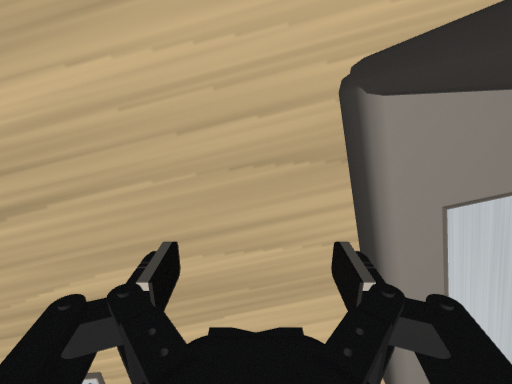

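The dial is at about (275,209) in the scene view and (252,202) in the side view. The lever is at about (230,178) and (272,230). I'll triangulate these and zoom in.

```bash
cat >> h.py <<'E'
def ray(f,u,v,T=None):
    H=f['color'].shape[0]; fl=H/2/np.tan(np.radians(f['fovy'])/2)
    d=np.array([(u-f['cx'])/fl,-(v-f['cy'])/fl,-1.])
    T=f['extrinsics'] if T is None else T
    return T[:3,3],T[:3,:3]@d
def plane(f,u,v,z,T=None):
    c,d=ray(f,u,v,T); return c+d*(z-c[2])/d[2]
def tri(*rs):
    A=0;b=0
    for c,d in rs:
        d=d/np.linalg.norm(d);P=np.eye(3)-np.outer(d,d);A=A+P;b=b+P@c
    p=np.linalg.solve(A,b); return p,[np.linalg.norm((np.eye(3)-np.outer(d,d)/(d@d))@(p-c)) for c,d in rs]
def proj(f,p,T=None):
    H=f['color'].shape[0]; fl=H/2/np.tan(np.radians(f['fovy'])/2)
    T=f['extrinsics'] if T is None else T
    q=T[:3,:3].T@(np.asarray(p)-T[:3,3]); return np.array([f['cx']-fl*q[0]/q[2],f['cy']+fl*q[1]/q[2]])
def wT(o,f):
    T=np.eye(4);T[:3,:3]=cv2.Rodrigues(o['ee_rot'])[0];T[:3,3]=o['position'];return T@f['T_tool_cam']
E
python3 - <<'E'
from h import *
_,a=grab('scene');_,b=grab('side')
print(tri(ray(a,277,208),ray(b,252,202)))
print(tri(ray(a,231,168),ray(b,264,217)))
for n,f,(x,y,w,h) in [('sc',a,(185,150,150,105)),('sd',b,(200,175,125,95))]:
    im=cv2.resize(f['color'][y:y+h,x:x+w],None,fx=5,fy=5,interpolation=cv2.INTER_CUBIC)
    cv2.imwrite(f'pics/{n}1.png',im[...,::-1])
E
```

```text
(array([0.55728361, 0.05412971, 0.02706006]), [np.float64(0.001529392295742334), np.float64(0.0015293922957421578)])
(array([ 0.50534259, -0.12420697,  0.08864242]), [np.float64(0.0022954534752342823), np.float64(0.00229545347523402)])
```

View pics/sc1.png

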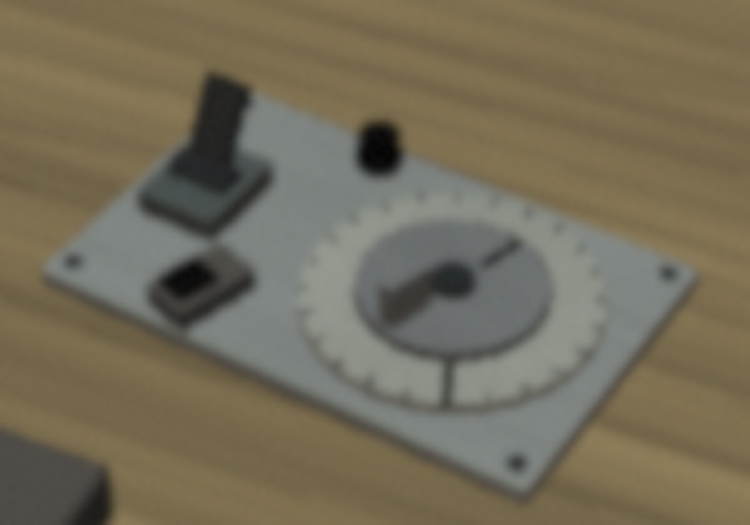

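View pics/sd1.png

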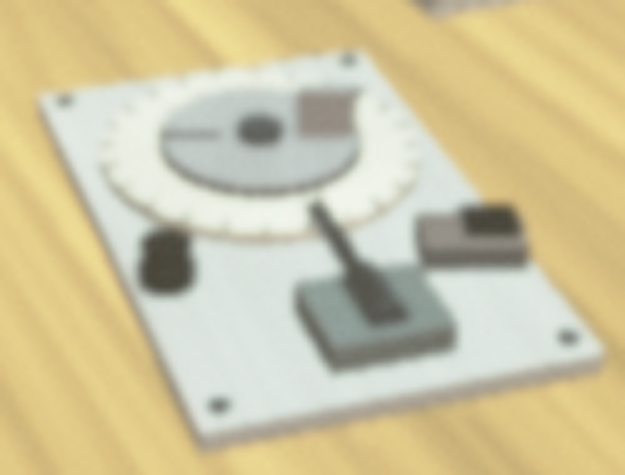

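Emit:
{"method": "servo_tool", "body": {
  "commands": [0, 0.03, -0.044, 0.004, 0, 0, 0, 0, 0.03, -0.044, 0.004, 0, 0, 0, 0, 0.03, -0.044, 0.004, 0, 0, 0, 0, 0.03, -0.044, 0.004, 0, 0, 0, 0, 0.03, -0.044, 0.004, 0, 0, 0, 0, 0.03, -0.044, 0.004, 0, 0, 0, 0, 0.03, -0.044, 0.004, 0, 0, 0, 0, 0.03, -0.044, 0.004, 0, 0, 0, 0, 0.03, -0.044, 0.004, 0, 0, 0, 0, 0.03, -0.044, 0.004, 0, 0, 0, 0, 0.03, -0.044, 0.004, 0, 0, 0, 0, 0.03, -0.044, 0.004, 0, 0, 0],
  "squeeze": 40
}}

```text
clock: 1.45
position: [0.4731, 0.0624, 0.4499]
ee_rot: [0.373, 3.119, 0.0]
ft_force: [0.7, 1.4, -0.6]
grip_width: -0.0001
```

Emit:
{"method": "servo_tool", "body": {
  "commands": [0, 0, 0, 0, 0, 0, 0, 0, 0, 0, 0, 0, 0, 0]
}}

```text
clock: 1.65
position: [0.4729, 0.0636, 0.4492]
ee_rot: [-0.376, -3.118, 0.0]
ft_force: [-0.0, 0.2, 0.1]
grip_width: -0.0002
```

```bash
python3 - <<'E'
from h import *
o,f=grab('wrist','w1'); print(o['position'],o['ee_rot'],o['clock'])
T=wT(o,f)
print(proj(f,[.557,.054,.032],T),proj(f,[.505,-.124,.09],T))
E
```

```text
[0.47287916 0.06357227 0.4492457 ] [-3.76257613e-01 -3.11804944e+00  3.10928574e-05] 1.65
[262.13691184 212.70259444] [126.27814296 223.95297512]
```

View pics/w1.png

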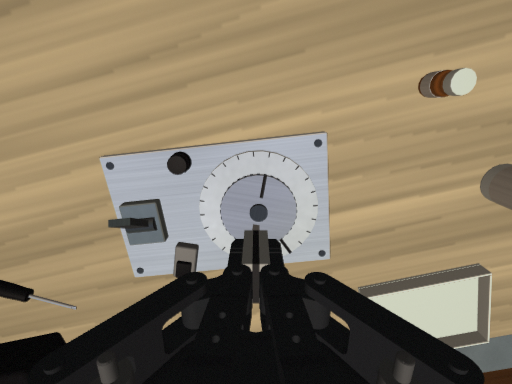

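The wrist view shows the hub at about (258,212), the index outer end at (264,176), the target line from (281,240) to (290,252), and the lever tip at about (110,222). The fingers hide part of the fin, so I'll take a second view farther forward.

Emit:
{"method": "servo_tool", "body": {
  "commands": [0, 0.035, -0.03, 0, 0, 0, 0, 0, 0.035, -0.03, 0, 0, 0, 0, 0, 0, 0, 0, 0, 0, 0, 0, 0, 0, 0, 0, 0, 0]
}}

```text
clock: 2.1
position: [0.5425, 0.0053, 0.4492]
ee_rot: [-0.371, -3.118, -0.0]
ft_force: [-0.1, 0.3, 0.3]
grip_width: 0.0002
```

```bash
python3 - <<'E'
from h import *
o,f=grab('wrist','w2'); print(o['position'],o['ee_rot'],o['clock'])
np.savez('w2.npz',c=f['color'],T=wT(o,f))
im=cv2.resize(f['color'][90:290,90:360],None,fx=2.9,fy=2.9,interpolation=cv2.INTER_CUBIC)
cv2.imwrite('pics/w2z.png',im[...,::-1])
E
```

```text
[0.5425113  0.00529885 0.44915631] [-3.71478981e-01 -3.11838210e+00 -2.96417296e-04] 2.1
```

View pics/w2z.png

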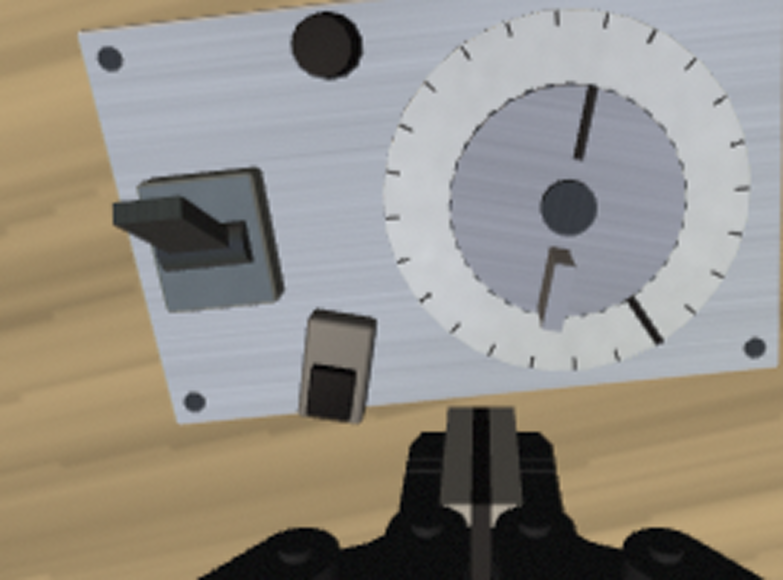

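```bash
cat > dial.py <<'E'
from h import *
def fitcirc(P):
    A=np.c_[2*P,np.ones(len(P))]; s=np.linalg.lstsq(A,(P**2).sum(1),rcond=None)[0]
    return s[:2],np.sqrt(s[2]+s[0]**2+s[1]**2)
def rectify(f,T,c,z,s=0.0005,n=400):
    # top view patch at height z: +x up, +y left
    r=(np.arange(n)-n/2)*s
    M=np.array([proj(f,[c[0]+a,c[1]+b,z],T) for a in (r[0],r[-1]) for b in (r[0],r[-1])],np.float32)
    # dst pixel: col=(c_y - y)/s+n/2,row=(c_x-x)/s+n/2
    dst=np.array([[n/2-b/s,n/2-a/s] for a in (r[0],r[-1]) for b in (r[0],r[-1])],np.float32)
    return cv2.warpPerspective(f['color'],cv2.getPerspectiveTransform(M,dst),(n,n),flags=cv2.INTER_CUBIC)
def profile(f,T,c,z,r0,r1):
    th=np.radians(np.arange(0,360,.25)); rr=np.linspace(r0,r1,12)
    g=cv2.cvtColor(f['color'],cv2.COLOR_RGB2GRAY).astype(np.float32)
    P=np.array([[proj(f,[c[0]+r*np.cos(t),c[1]+r*np.sin(t),z],T) for r in rr] for t in th],np.float32)
    return cv2.remap(g,P[...,0],P[...,1],cv2.INTER_LINEAR).mean(1)
def dark(p,near=None):
    th=np.arange(0,360,.25)
    m=np.median(p); w=np.clip(m-p-15,0,None)
    if near is not None: w=w*(abs((th-near+180)%360-180)<15)
    k=np.argmax(cv2.GaussianBlur(np.tile(w,3)[None],(0,0),6)[0][len(w):2*len(w)])
    d=(th-th[k]+180)%360-180; s=abs(d)<10
    return th[k]+(w[s]*d[s]).sum()/w[s].sum(), m-p.min()
E
python3 - <<'E'
from dial import *
d=np.load('w2.npz'); T=d['T']; f=env.grab_frame('wrist'); f['color']=d['c']
z=lambda u,v:(90+u/2.9-.5+.17,90+v/2.9-.5+.17)
# collar: white mask
im=d['c']; hsv=cv2.cvtColor(im,cv2.COLOR_RGB2HSV)
p0=plane(f,*z(568,207),.038,T); print('hub',p0)
im0=rectify(f,T,p0,.024)
cv2.imwrite('pics/rect.png',cv2.resize(im0,None,fx=1.5,fy=1.5)[...,::-1])
for n,u,v,h in [('idx out',592,87,.032),('idx in',579,159,.032),('tgt in',631,300,.024),('tgt out',660,342,.024),('hole tl',110,59,.016),('hole bl',194,401,.016),('hole br',754,348,.016),('loupe',326,45,.042),('cart',330,365,.042),('tip l',113,203,.093),('tip r',180,200,.093)]:
    q=plane(f,*z(u,v),h,T); e=q-p0; print(n,q.round(4),np.hypot(*e[:2]).round(4),np.degrees(np.arctan2(e[1],e[0])).round(1))
E
```

```text
hub [0.55291963 0.04781086 0.038     ]
idx out [0.4992 0.0712 0.032 ] 0.0586 156.5
idx in [0.5318 0.0583 0.032 ] 0.0236 153.5
tgt in [0.6141 0.0715 0.024 ] 0.0656 21.2
tgt out [0.6419 0.0828 0.024 ] 0.0956 21.5
hole tl [ 0.4313 -0.1576  0.016 ] 0.2387 -120.6
hole bl [ 0.6189 -0.1822  0.016 ] 0.2393 -74.0
hole br [0.6614 0.1347 0.016 ] 0.139 38.7
loupe [ 0.451  -0.0462  0.042 ] 0.1387 -137.3
cart [ 0.6058 -0.0917  0.042 ] 0.1492 -69.2
tip l [ 0.4929 -0.1439  0.093 ] 0.2009 -107.4
tip r [ 0.4983 -0.1157  0.093 ] 0.1724 -108.5
```

View pics/rect.png

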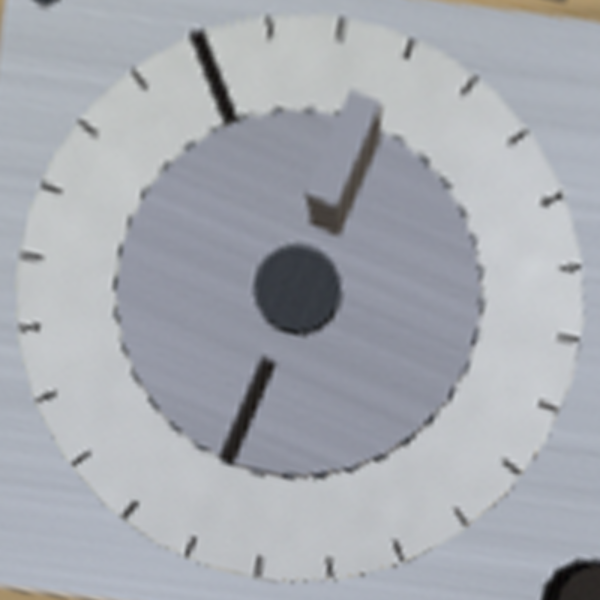

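```bash
python3 - <<'E'
from dial import *
d=np.load('w2.npz'); T=d['T']; o=env.get_obs(); f=env.grab_frame('wrist'); f['color']=d['c']
print('joints',o['joints'].round(3))
c=np.array([.5537,.0478])
# radial edge fit of collar outer edge (z .024) & dial
g=cv2.cvtColor(d['c'],cv2.COLOR_RGB2GRAY).astype(np.float32)
hs=cv2.cvtColor(d['c'],cv2.COLOR_RGB2HSV)[...,1].astype(np.float32)
for it in range(2):
    P=[]
    for t in np.radians(np.arange(0,360,3)):
        rr=np.arange(.085,.105,.0003)
        uv=np.array([proj(f,[c[0]+r*np.cos(t),c[1]+r*np.sin(t),.024],T) for r in rr],np.float32)
        v=cv2.remap(g,uv[:,0],uv[:,1],cv2.INTER_LINEAR).ravel(); 
        dv=np.gradient(cv2.GaussianBlur(v[:,None],(1,9),2).ravel()); k=np.argmin(dv)
        P.append([c[0]+rr[k]*np.cos(t),c[1]+rr[k]*np.sin(t)])
    P=np.array(P); ok=np.ones(len(P),bool)
    for _ in range(5):
        cc,R=fitcirc(P[ok]); e=np.hypot(*(P-cc).T)-R; ok=abs(e)<.0012
    print(cc,R,ok.sum()); c=cc
print('idx',dark(profile(f,T,c,.032,.03,.056)),'tgt',dark(profile(f,T,c,.024,.072,.086)))
a=grab('scene','s2')[1];b=grab('side','d2')[1]
p=o['position']+cv2.Rodrigues(o['ee_rot'])[0]@[0,0,.173]
for n,fr in (('s2z',a),('d2z',b)):
    q=proj(fr,p); print(n,p,q)
    x,y=(q-45).astype(int); print(x,y)
    cv2.imwrite(f'pics/{n}.png',cv2.resize(fr['color'][y:y+90,x:x+90],None,fx=6,fy=6,interpolation=cv2.INTER_CUBIC)[...,::-1])
E
```

```text
joints [-0.131  0.07   1.436  0.     1.635 -1.466]
[0.55406388 0.04809203] 0.0941117567710906 93
[0.55407976 0.04808115] 0.09411695902832563 93
idx (np.float64(156.97901650431524), np.float32(114.032135)) tgt (np.float64(21.35188715619577), np.float32(164.9478))
s2z [0.54180512 0.00587086 0.27684017] [264.85441452 133.40637928]
219 88
d2z [0.54180512 0.00587086 0.27684017] [256.20557936 127.54729944]
211 82
```

View pics/s2z.png

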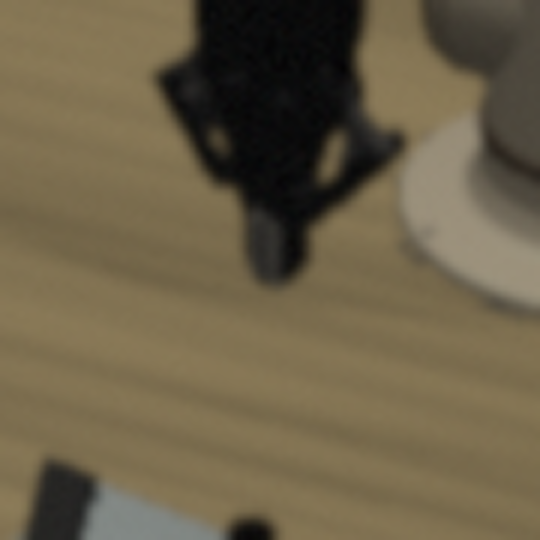

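View pics/d2z.png

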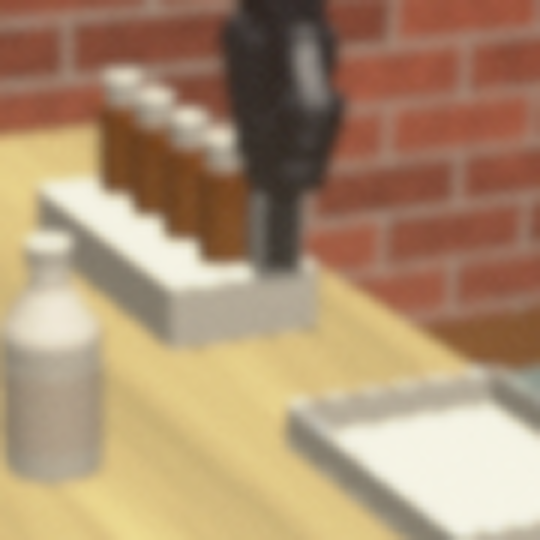

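Emit:
{"method": "servo_tool", "body": {
  "commands": [0, 0.032, 0.03, -0.01, 0, 0, -0.08, 0, 0.032, 0.029, -0.01, 0, 0, -0.08, 0, 0, 0, -0.04, 0, 0, 0, 0, 0, 0, -0.04, 0, 0, 0, 0, 0, 0, -0.04, 0, 0, 0, 0, 0, 0, -0.04, 0, 0, 0, 0, 0, 0, -0.03, 0, 0, 0, 0, 0, 0, -0.01, 0, 0, 0, 0, 0, 0, 0, 0, 0, 0]
}}

```text
clock: 3.25
position: [0.6062, 0.0638, 0.2292]
ee_rot: [-0.62, -3.078, 0.001]
ft_force: [-0.3, -0.0, 0.8]
grip_width: -0.0001
```

```bash
python3 - <<'E'
from h import *
o,f=grab('wrist','w3'); print(o['position'],o['ee_rot'],o['ft_force'],o['clock'])
a=grab('scene')[1];b=grab('side')[1]
L=[]
for fr,(x,y,w,h) in ((a,(185,110,150,150)),(b,(200,120,150,150))):
    L.append(cv2.resize(fr['color'][y:y+h,x:x+w],(390,390),interpolation=cv2.INTER_CUBIC))
cv2.imwrite('pics/sd3.png',np.hstack(L)[...,::-1])
E
```

```text
[0.6062064  0.06383162 0.22920713] [-6.19753718e-01 -3.07838701e+00  5.01467534e-04] [-0.2861494  -0.02928694  0.82639303] 3.25
```

View pics/w3.png

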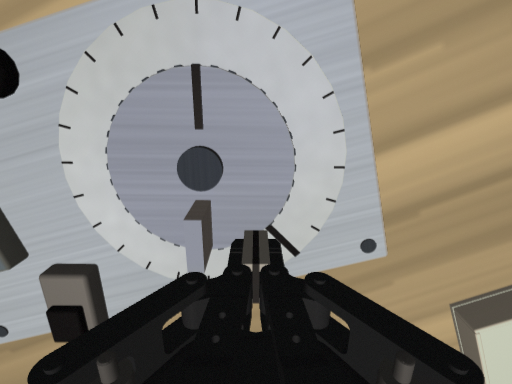

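View pics/sd3.png

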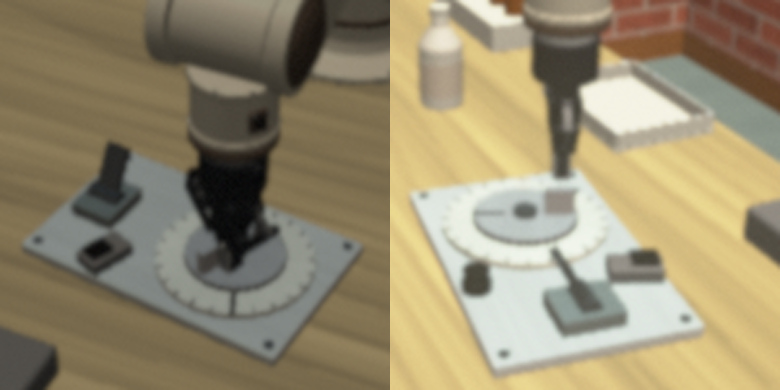

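Emit:
{"method": "servo_tool", "body": {
  "commands": [0, -0.0005, 0, -0.01, 0, 0, 0, 0, -0.002, -0.005, 0, 0, 0, 0, 0, -0.002, -0.005, 0, 0, 0, 0, 0, -0.002, -0.005, 0, 0, 0, 0, 0, -0.002, -0.004, 0, 0, 0, 0, 0, 0, 0, 0, 0, 0, 0]
}}

```text
clock: 4.0
position: [0.598, 0.0438, 0.2199]
ee_rot: [0.622, 3.079, -0.0]
ft_force: [0.5, -0.1, -0.1]
grip_width: 0.0002
```

```bash
python3 - <<'E'
from dial import *
o,f=grab('wrist','w4'); print(o['position'],o['ee_rot'],o['ft_force'],o['clock'])
T=wT(o,f);c=np.array([.5541,.0481]);
print('idx',dark(profile(f,T,c,.032,.03,.056)),'tgt',dark(profile(f,T,c,.024,.072,.086)))
E
```

```text
[0.59797697 0.0438343  0.2199056 ] [ 6.21600553e-01  3.07878635e+00 -4.37825169e-06] [ 0.53328    -0.06594413 -0.11566947] 4.0
idx (np.float64(149.44566839931258), np.float32(107.843475)) tgt (np.float64(355.75452361714576), np.float32(174.65897))
```

View pics/w4.png

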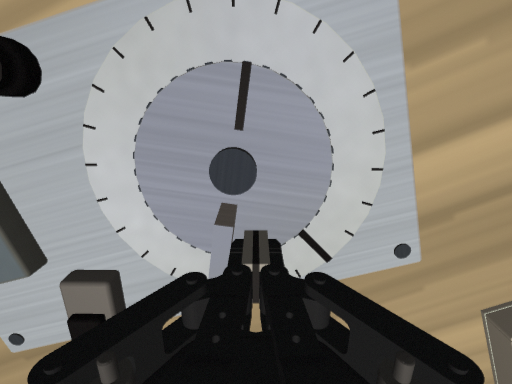

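The fingertip touches the fin, and the index has moved from 157.0° to 149.4°. I'll sweep clockwise about the dial axis, turning the tool with it.

```bash
python3 - <<'E'
from dial import *
c=np.array([.5541,.0481]);p=np.array([.5980,.0438])
rot=lambda t:np.array([[np.cos(t),-np.sin(t)],[np.sin(t),np.cos(t)]])
q=p.copy()
for k in range(1,22):
    n=c+rot(-.1*k)@(p-c); d=(n-q).round(4); q=q+d; print(k,d,q.round(4))
E
```

```text
1 [-0.0006 -0.0044] [0.5974 0.0394]
2 [-0.0011 -0.0042] [0.5963 0.0352]
3 [-0.0015 -0.0042] [0.5948 0.031 ]
4 [-0.0019 -0.004 ] [0.5929 0.027 ]
5 [-0.0023 -0.0037] [0.5906 0.0233]
6 [-0.0027 -0.0035] [0.5879 0.0198]
7 [-0.003  -0.0033] [0.5849 0.0165]
8 [-0.0033 -0.0029] [0.5816 0.0136]
9 [-0.0036 -0.0026] [0.578 0.011]
10 [-0.0038 -0.0022] [0.5742 0.0088]
11 [-0.004  -0.0018] [0.5702 0.007 ]
12 [-0.0042 -0.0014] [0.566  0.0056]
13 [-0.0043 -0.001 ] [0.5617 0.0046]
14 [-0.0044 -0.0005] [0.5573 0.0041]
15 [-0.0044 -0.0001] [0.5529 0.004 ]
16 [-0.0044  0.0003] [0.5485 0.0043]
17 [-0.0043  0.0008] [0.5442 0.0051]
18 [-0.0043  0.0012] [0.5399 0.0063]
19 [-0.0041  0.0016] [0.5358 0.0079]
20 [-0.0039  0.0021] [0.5319 0.01  ]
21 [-0.0037  0.0024] [0.5282 0.0124]
```

Emit:
{"method": "servo_tool", "body": {
  "commands": [0, -0.0006, -0.0044, 0, 0, 0, -0.1, 0, -0.0011, -0.0042, 0, 0, 0, -0.1, 0, -0.0015, -0.0042, 0, 0, 0, -0.1, 0, -0.0019, -0.004, 0, 0, 0, -0.1, 0, -0.0023, -0.0037, 0, 0, 0, -0.1, 0, -0.0027, -0.0035, 0, 0, 0, -0.1, 0, -0.003, -0.0033, 0, 0, 0, -0.1, 0, -0.0033, -0.0029, 0, 0, 0, -0.1, 0, -0.0036, -0.0026, 0, 0, 0, -0.1, 0, -0.0038, -0.0022, 0, 0, 0, -0.1]
}}

```text
clock: 5.05
position: [0.5744, 0.0091, 0.2199]
ee_rot: [2.025, 2.4, 0.0]
ft_force: [5.7, -2.7, -0.7]
grip_width: 0.0001
```

```bash
python3 - <<'E'
from dial import *
o,f=grab('wrist','w5'); print(o['position'],o['ee_rot'],o['ft_force'],o['joints'].round(2),o['clock'])
T=wT(o,f);c=np.array([.5541,.0481]);
print('idx',dark(profile(f,T,c,.032,.03,.056)),'tgt',dark(profile(f,T,c,.024,.072,.086),21))
E
```

```text
[0.57442319 0.00912492 0.21989284] [2.02549018e+00 2.39980829e+00 3.60263576e-04] [ 5.68917824 -2.65421359 -0.74912581] [-0.12  0.28  1.67 -0.    1.19 -0.29] 5.05
idx (np.float64(92.53400655968387), np.float32(109.22031)) tgt (np.float64(20.45795609867565), np.float32(172.62866))
```

View pics/w5.png

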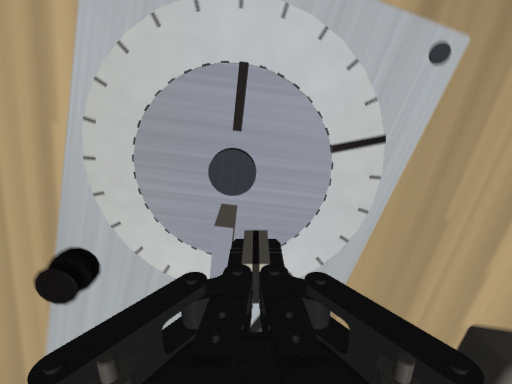

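The sweep works. The index is at 92.5° with about 71.5° left, so I'll go 10 more rows.

Emit:
{"method": "servo_tool", "body": {
  "commands": [0, -0.004, -0.0018, 0, 0, 0, -0.1, 0, -0.0042, -0.0014, 0, 0, 0, -0.1, 0, -0.0043, -0.001, 0, 0, 0, -0.1, 0, -0.0044, -0.0005, 0, 0, 0, -0.1, 0, -0.0044, -0.0001, 0, 0, 0, -0.1, 0, -0.0044, 0.0003, 0, 0, 0, -0.1, 0, -0.0043, 0.0008, 0, 0, 0, -0.1, 0, -0.0043, 0.0012, 0, 0, 0, -0.1, 0, -0.0041, 0.0016, 0, 0, 0, -0.1, 0, -0.0039, 0.0021, 0, 0, 0, -0.1, 0, 0, 0, 0, 0, 0, 0]
}}

```text
clock: 6.2
position: [0.5317, 0.0107, 0.2198]
ee_rot: [2.927, 1.141, -0.001]
ft_force: [-0.1, -1.8, 1.2]
grip_width: 0.0001
```

```bash
cat > m.py <<'E'
from dial import *
import sys
o,f=grab('wrist',sys.argv[1]); print(o['position'],o['ee_rot'],o['ft_force'],o['joints'].round(2),o['clock'])
T=wT(o,f);c=np.array([.5541,.0481])
g=cv2.cvtColor(f['color'],cv2.COLOR_RGB2GRAY).astype(np.float32)
for it in range(2):
    P=[]
    for t in np.radians(np.arange(0,360,2)):
        rr=np.arange(.085,.105,.0003)
        uv=np.array([proj(f,[c[0]+r*np.cos(t),c[1]+r*np.sin(t),.024],T) for r in rr],np.float32)
        if uv.min()<1 or uv[:,0].max()>510 or uv[:,1].max()>230: continue
        v=cv2.remap(g,uv[:,0],uv[:,1],cv2.INTER_LINEAR).ravel()
        dv=np.gradient(cv2.GaussianBlur(v[:,None],(1,9),2).ravel()); k=np.argmin(dv)
        P.append([c[0]+rr[k]*np.cos(t),c[1]+rr[k]*np.sin(t)])
    P=np.array(P); ok=np.ones(len(P),bool)
    for _ in range(6):
        cc,R=fitcirc(P[ok]); e=np.hypot(*(P-cc).T)-R; ok=abs(e)<.0012
    c=cc
print('circle',cc.round(4),R.round(4),ok.sum())
i=dark(profile(f,T,c,.032,.03,.056),float(sys.argv[2]));t=dark(profile(f,T,c,.024,.072,.086),21)
print('idx',i,'tgt',t,'diff',i[0]-t[0])
c=np.array([.5541,.0481])
i=dark(profile(f,T,c,.032,.03,.056),float(sys.argv[2]));t=dark(profile(f,T,c,.024,.072,.086),21)
print('fixed c: idx',i,'tgt',t,'diff',i[0]-t[0])
E
python3 m.py w6 35
```

```text
[0.53169936 0.01068873 0.21977601] [ 2.92668232e+00  1.14131586e+00 -6.09848061e-04] [-0.10396461 -1.76243649  1.23858285] [-0.12  0.2   1.77 -0.    1.17  0.7 ] 6.2
circle [0.5542 0.0477] 0.094 72
idx (np.float64(32.553690605496556), np.float32(108.02231)) tgt (np.float64(21.344225476145994), np.float32(172.1249)) diff 11.209465129350562
fixed c: idx (np.float64(31.960789663225913), np.float32(107.97972)) tgt (np.float64(21.01163244407817), np.float32(171.96397)) diff 10.949157219147743
```

View pics/w6.png

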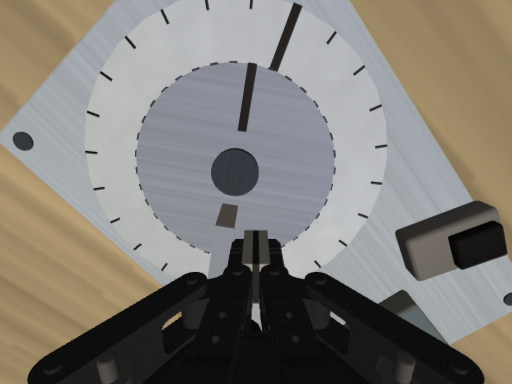

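Emit:
{"method": "servo_tool", "body": {
  "commands": [0, -0.0019, 0.0011, 0, 0, 0, -0.05, 0, -0.0018, 0.0012, 0, 0, 0, -0.05, 0, -0.0018, 0.0013, 0, 0, 0, -0.05, 0, -0.0007, 0.0005, 0, 0, 0, -0.02, 0, 0, 0, 0, 0, 0, 0]
}}

```text
clock: 6.75
position: [0.5259, 0.0147, 0.2197]
ee_rot: [-3.012, -0.893, -0.0]
ft_force: [1.5, -3.2, 0.5]
grip_width: -0.0001
```

```bash
python3 m.py w7 23
```

```text
[0.52588019 0.01474649 0.21968786] [-3.01203846e+00 -8.92865391e-01 -2.62014913e-04] [ 1.47034636 -3.22358578  0.53767535] [-0.12  0.19  1.79  0.    1.17  0.88] 6.75
circle [0.5542 0.0477] 0.094 71
idx (np.float64(23.351296146677303), np.float32(107.83984)) tgt (np.float64(21.27928999759721), np.float32(171.5647)) diff 2.0720061490800923
fixed c: idx (np.float64(22.73337959016974), np.float32(107.835205)) tgt (np.float64(20.950574933541972), np.float32(171.51062)) diff 1.7828046566277678
```

View pics/w7.png

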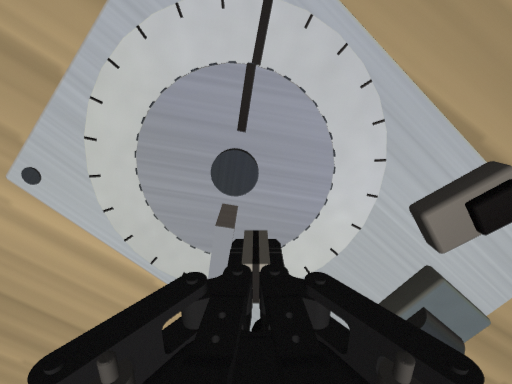

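Emit:
{"method": "servo_tool", "body": {
  "commands": [0, -0.0009, 0.0008, 0, 0, 0, -0.028, 0, 0, 0, 0, 0, 0, 0]
}}

```text
clock: 7.0
position: [0.5248, 0.0156, 0.2197]
ee_rot: [-3.025, -0.846, -0.0]
ft_force: [1.2, -3.5, 0.8]
grip_width: -0.0002
```

```bash
python3 m.py w8 22; cat > ln.py <<'E'
import sys
sys.argv=sys.argv
exec(open('m.py').read())
# per-radius line centroids, fixed and fitted centre -> world points
def pts(z,rs,a):
    out=[]
    for r in rs:
        p=profile(f,T,cc,z,r-.001,r+.001); t=dark(p,a)[0]; out.append(cc+r*np.array([np.cos(np.radians(t)),np.sin(np.radians(t))]))
    return np.array(out)
def lin(P):
    m=P.mean(0);d=np.linalg.svd(P-m)[2][0]; d=d*np.sign(d[0]); return m,d,np.degrees(np.arctan2(d[1],d[0]))
A=pts(.032,np.arange(.028,.058,.002),float(sys.argv[2]));B=pts(.024,np.arange(.066,.092,.002),21)
ma,da,aa=lin(A);mb,db,ab=lin(B);print('index dir',aa,'target dir',ab)
e=ma+da*((.061)-np.hypot(*(ma-cc)));t=mb-db*(np.hypot(*(mb-cc))-.061);print('end pts',e,t,'gap mm',(e-t)*1e3,'-> lateral deg',np.degrees(np.cross(db,e-t)/.061))
E
python3 ln.py w8b 22
```

```text
[0.5248442  0.01559225 0.21966581] [-3.02549105e+00 -8.45788393e-01 -2.58610902e-04] [ 1.17698963 -3.54225022  0.82226446] [-0.12  0.19  1.79  0.    1.17  0.91] 7.0
circle [0.5542 0.0476] 0.094 73
idx (np.float64(21.66136412208066), np.float32(107.66145)) tgt (np.float64(21.32199288913486), np.float32(171.79533)) diff 0.33937123294579763
fixed c: idx (np.float64(20.96804657190401), np.float32(107.73958)) tgt (np.float64(20.9585063607602), np.float32(171.73433)) diff 0.009540211143811206
[0.52486529 0.01558125 0.21967509] [-3.02512442e+00 -8.47299105e-01 -2.84084300e-04] [ 1.76772275 -2.69270741  1.50405855] [-0.12  0.19  1.79  0.    1.17  0.91] 7.05
circle [0.5542 0.0476] 0.094 73
idx (np.float64(21.656389321516738), np.float32(107.90195)) tgt (np.float64(21.319774023843394), np.float32(171.77077)) diff 0.33661529767334386
fixed c: idx (np.float64(20.928952294608326), np.float32(107.905396)) tgt (np.float64(20.92771402484358), np.float32(171.66817)) diff 0.001238269764744615
index dir 21.62509039920348 target dir 24.839013660660587
end pts [0.61092588 0.07007337] [0.61135725 0.06905748] gap mm [-0.43137598  1.01589236] -> lateral deg 1.036134989175159ln.py:14: DeprecationWarning: Arrays of 2-dimensional vectors are deprecated. Use arrays of 3-dimensional vectors instead. (deprecated in NumPy 2.0)
  e=ma+da*((.061)-np.hypot(*(ma-cc)));t=mb-db*(np.hypot(*(mb-cc))-.061);print('end pts',e,t,'gap mm',(e-t)*1e3,'-> lateral deg',np.degrees(np.cross(db,e-t)/.061))
```

Emit:
{"method": "servo_tool", "body": {
  "commands": [0, 0.005, -0.0043, 0, 0, 0, 0, 0, 0.005, -0.0043, 0, 0, 0, 0, 0, 0.005, -0.0043, 0, 0, 0, 0, 0, 0, 0, 0.03, 0, 0, 0, 0, 0, 0, 0.04, 0, 0, 0, 0, -0.02, 0.001, 0.04, 0, 0, 0, 0, -0.02, 0.001, 0.04, 0, 0, 0, 0, -0.015, 0.001, 0.03, 0, 0, 0, 0, 0, 0, 0, 0, 0, 0, 0, 0, 0, 0, 0, 0, 0]
}}

```text
clock: 8.1
position: [0.4849, 0.0054, 0.3999]
ee_rot: [3.025, 0.846, 0.002]
ft_force: [0.1, 0.3, -0.6]
grip_width: 0.0
```

```bash
python3 -W ignore ln.py w9 21
```

```text
[0.4849255  0.0054226  0.39993048] [3.02509699e+00 8.46367806e-01 1.70316506e-03] [ 0.07951836  0.34812101 -0.6113334 ] [-0.15 -0.04  1.65  0.    1.53  0.88] 8.1
circle [0.5537 0.0476] 0.0941 154
idx (np.float64(21.72025069378813), np.float32(110.17177)) tgt (np.float64(21.34863335774255), np.float32(157.21492)) diff 0.3716173360455812
fixed c: idx (np.float64(21.317377594895568), np.float32(110.26669)) tgt (np.float64(21.13408058437227), np.float32(157.24875)) diff 0.1832970105232974
index dir 21.601906393743896 target dir 21.288183117583046
end pts [0.61041564 0.07016866] [0.61053421 0.06986811] gap mm [-0.11856183  0.30054426] -> lateral deg 0.30346278500105867
```

View pics/w9.png

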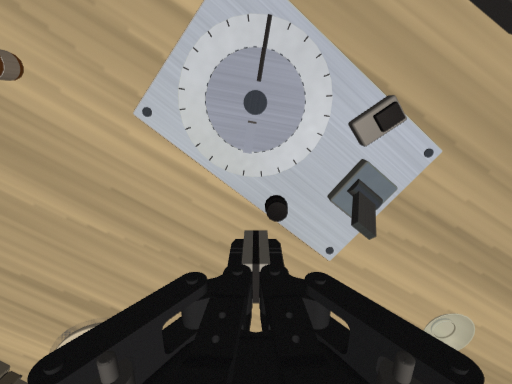

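The image shows the index running straight into the target line, with a lateral offset of about 0.3 mm (0.3°). Next is the lever, so I'll check its tip from two wrist views.

```bash
python3 - <<'E'
from h import *
o,f=grab('wrist'); np.savez('w9.npz',c=f['color'],T=wT(o,f))
im=cv2.resize(f['color'][140:260,310:450],None,fx=5,fy=5,interpolation=cv2.INTER_CUBIC)
cv2.imwrite('pics/w9z.png',im[...,::-1])
f2=dict(f); d=np.load('w2.npz')
cv2.imwrite('pics/w2y.png',cv2.resize(d['c'][140:210,120:200],None,fx=8,fy=8,interpolation=cv2.INTER_CUBIC)[...,::-1])
E
```

```text
(no output)
```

View pics/w9z.png

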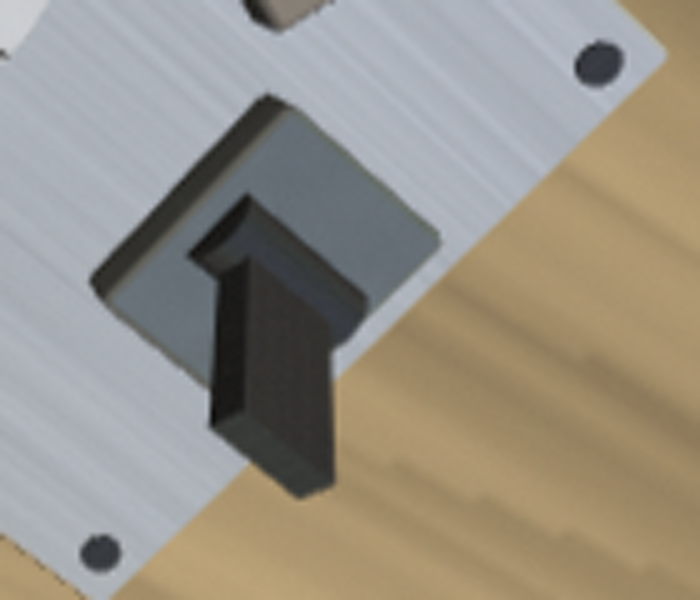

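View pics/w2y.png

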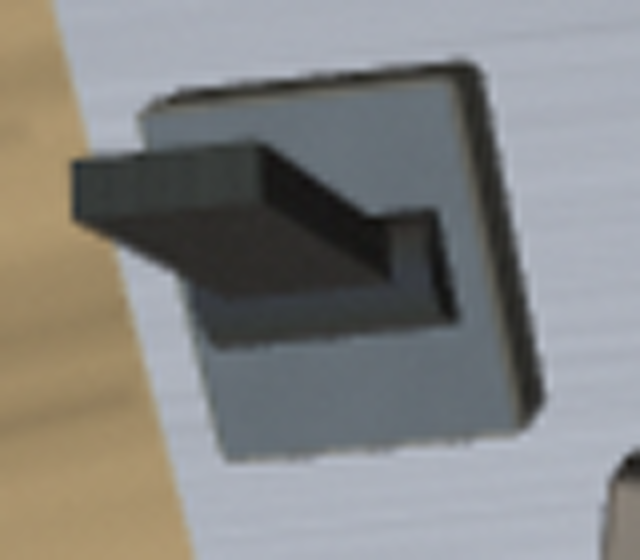

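```bash
python3 - <<'E'
from h import *
f=env.grab_frame('wrist'); a=np.load('w9.npz')['T'];b=np.load('w2.npz')['T']
print(tri(ray(f,364.3,230.3,a),ray(f,141,162.5,b)))
s,d=env.grab_frame('scene'),env.grab_frame('side')
# hinge block top centre & holes
for u,v in ((310+598/5,140+63/5),(310+101/5,140+553/5),(147,112)): print('hole',plane(f,u,v,.016,a))
E
```

```text
(array([ 0.49987393, -0.13023424,  0.09396625]), [np.float64(0.00033964079332437965), np.float64(0.00033964079332433086)])
hole [ 0.61942915 -0.18304677  0.016     ]
hole [ 0.43106604 -0.15890876  0.016     ]
hole [0.47199989 0.15844621 0.016     ]
```

Emit:
{"method": "servo_tool", "body": {
  "commands": [0, -0.0043, -0.0264, 0, 0, 0, -0.135, 0, -0.0043, -0.0264, 0, 0, 0, -0.135, 0, -0.0043, -0.0264, 0, 0, 0, -0.135, 0, -0.0043, -0.0264, 0, 0, 0, -0.135, 0, -0.0043, -0.0264, 0, 0, 0, -0.134, 0, 0, 0, -0.04, 0, 0, 0, 0, 0, 0, -0.04, 0, 0, 0, 0, 0, 0, -0.04, 0, 0, 0, 0, 0, 0, -0.03, 0, 0, 0, 0, 0, 0, 0, 0, 0, 0]
}}

```text
clock: 9.35
position: [0.4624, -0.126, 0.2456]
ee_rot: [-3.132, 0.201, 0.011]
ft_force: [-0.2, 0.4, 0.8]
grip_width: 0.0
```

```bash
cat > l.py <<'E'
from h import *
import sys
o,f=grab('wrist',sys.argv[1]+'w'); print(o['position'],o['ee_rot'],o['ft_force'],o['joints'].round(2),o['clock'])
a=grab('scene')[1];b=grab('side')[1]
L=[]
for fr,(x,y,w,h) in ((a,(185,120,130,130)),(b,(200,140,130,130))):
    L.append(cv2.resize(fr['color'][y:y+h,x:x+w],(400,400),interpolation=cv2.INTER_CUBIC))
cv2.imwrite(f'pics/{sys.argv[1]}.png',np.hstack(L)[...,::-1])
E
python3 l.py l1
```

```text
[ 0.46235979 -0.12597007  0.24561756] [-3.13243422  0.20119434  0.01061651] [-0.18896966  0.40507937  0.76020916] [-0.43  0.07  1.87  0.    1.22  1.27] 9.35
```

View pics/l1.png

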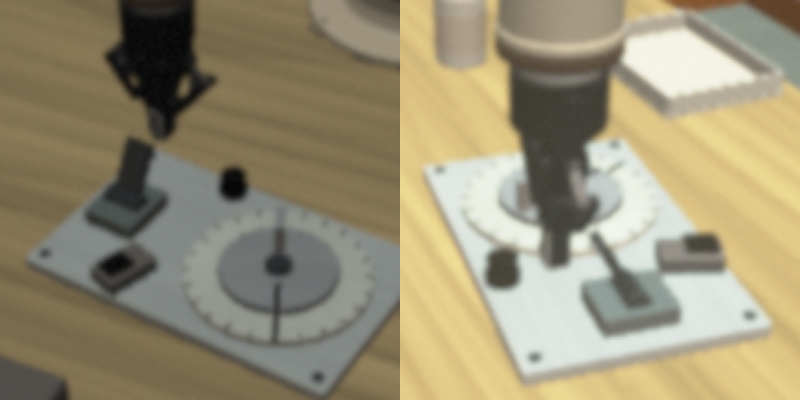

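View pics/l1w.png

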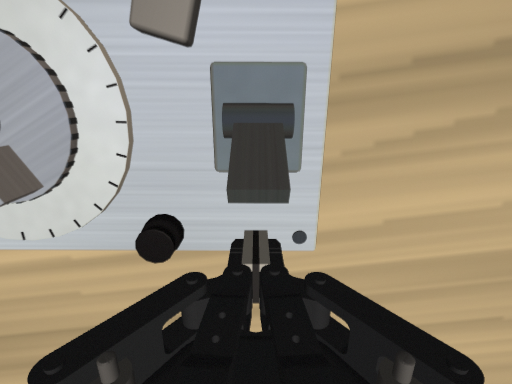

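Finger and lever are aligned, and the mark is still lined up in the scene view. Pushing now.

Emit:
{"method": "servo_tool", "body": {
  "commands": [0, 0.01, -0.0013, 0, 0, 0, 0, 0, 0.008, -0.001, 0, 0, 0, 0, 0, 0.008, -0.001, 0, 0, 0, 0, 0, 0.008, -0.001, 0, 0, 0, 0, 0, 0.008, -0.001, 0, 0, 0, 0, 0, 0.008, -0.001, 0, 0, 0, 0, 0, 0.008, -0.001, 0, 0, 0, 0, 0, 0.006, -0.0008, 0, 0, 0, 0]
}}

```text
clock: 10.3
position: [0.5279, -0.1345, 0.2493]
ee_rot: [-3.135, 0.201, 0.001]
ft_force: [-3.3, 0.5, -2.4]
grip_width: 0.0001
```

```bash
python3 l.py l2
```

```text
[ 0.52792581 -0.13448449  0.24933068] [-3.13487969e+00  2.01092056e-01  8.93834290e-04] [-3.28353212  0.49195269 -2.42670415] [-0.39  0.19  1.71  0.    1.24  1.31] 10.3
```

View pics/l2.png

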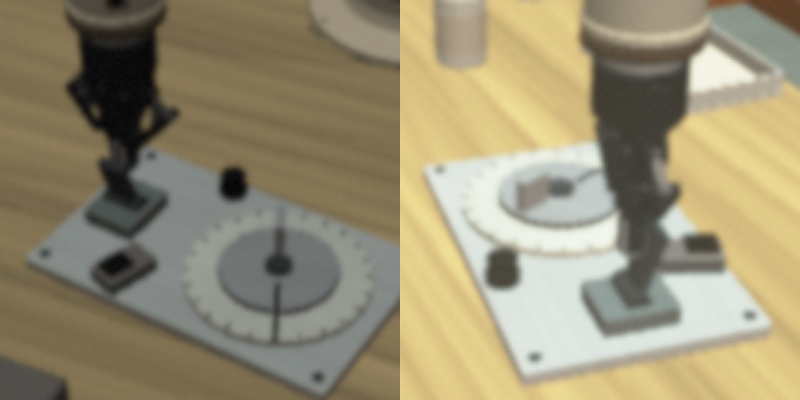

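View pics/l2w.png

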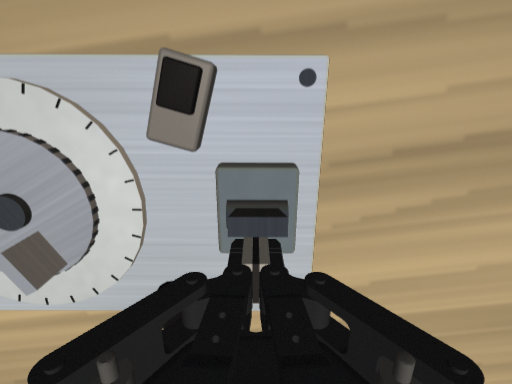

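Emit:
{"method": "servo_tool", "body": {
  "commands": [0, 0.002, -0.0003, 0, 0, 0, 0, 0, 0.002, -0.0002, 0, 0, 0, 0, 0, 0.002, -0.0003, 0, 0, 0, 0, 0, 0, 0, 0, 0, 0, 0]
}}

```text
clock: 10.85
position: [0.5334, -0.1353, 0.2496]
ee_rot: [-3.135, 0.201, -0.0]
ft_force: [-1.8, 0.0, -0.9]
grip_width: -0.0002
```

Emit:
{"method": "servo_tool", "body": {
  "commands": [0, 0.0015, -0.0002, 0, 0, 0, 0, 0, 0.0015, -0.0002, 0, 0, 0, 0]
}}

```text
clock: 11.05
position: [0.5363, -0.1356, 0.2496]
ee_rot: [-3.135, 0.201, 0.0]
ft_force: [-1.5, 0.8, -0.6]
grip_width: 0.0001
```

Emit:
{"method": "servo_tool", "body": {
  "commands": [0, 0.0015, -0.0002, 0, 0, 0, 0, 0, 0.0015, -0.0002, 0, 0, 0, 0]
}}

```text
clock: 11.25
position: [0.5385, -0.1359, 0.2492]
ee_rot: [-3.135, 0.201, 0.006]
ft_force: [-22.8, 3.5, 7.5]
grip_width: -0.0003
```

The force jumped to 23 N, so the lever is at its stop. Backing off and rising clear.

Emit:
{"method": "servo_tool", "body": {
  "commands": [0, -0.005, 0.0006, 0, 0, 0, 0, 0, -0.015, 0.002, 0, 0, 0, 0, 0, -0.02, 0.0026, 0, 0, 0, 0, 0, -0.01, 0.0013, 0.03, 0, 0, 0, 0, 0, 0, 0.04, 0, 0, 0, 0, 0, 0, 0.04, 0, 0, 0, 0, 0, 0.02, 0.04, 0, 0, 0, 0, 0, 0.03, 0.02, 0, 0, 0, 0, 0, 0.03, 0, 0, 0, 0, 0, 0, 0.03, 0, 0, 0, 0, 0, 0, 0, 0, 0, 0, 0, 0, 0, 0, 0, 0, 0, 0]
}}

```text
clock: 12.45
position: [0.4893, -0.0192, 0.4198]
ee_rot: [3.135, -0.199, 0.001]
ft_force: [-0.3, 0.2, -0.7]
grip_width: -0.0001
```

```bash
python3 l.py l3; python3 -W ignore ln.py w10 21
```

```text
[ 0.48934864 -0.01916323  0.4198339 ] [ 3.13517806e+00 -1.99115622e-01  1.46954870e-03] [-0.27107959  0.16923245 -0.65011748] [-0.2  -0.03  1.6   0.    1.57  1.5 ] 12.45
[ 0.4893927  -0.0202217   0.41957985] [ 3.13502039e+00 -2.02427712e-01  2.02952601e-04] [-0.78410722 -0.07280149 -0.38948619] [-0.2  -0.03  1.6  -0.    1.57  1.5 ] 12.6
circle [0.5537 0.0477] 0.0942 151
idx (np.float64(21.647676415145668), np.float32(116.84522)) tgt (np.float64(21.34926434303958), np.float32(162.09245)) diff 0.298412072106089
fixed c: idx (np.float64(21.355390142105435), np.float32(116.84745)) tgt (np.float64(21.175797873700716), np.float32(162.14287)) diff 0.17959226840471842
index dir 21.707518639539238 target dir 21.309271376304242
end pts [0.61039178 0.07022834] [0.61051989 0.06990323] gap mm [-0.12810538  0.32511046] -> lateral deg 0.3282176558819554
```

View pics/l3.png

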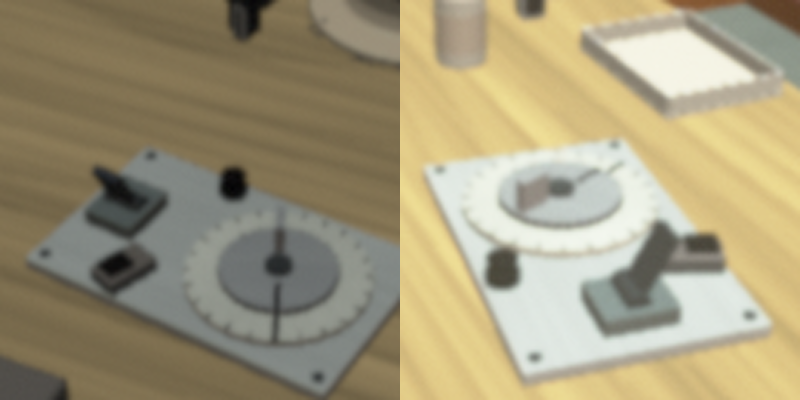

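View pics/w10.png

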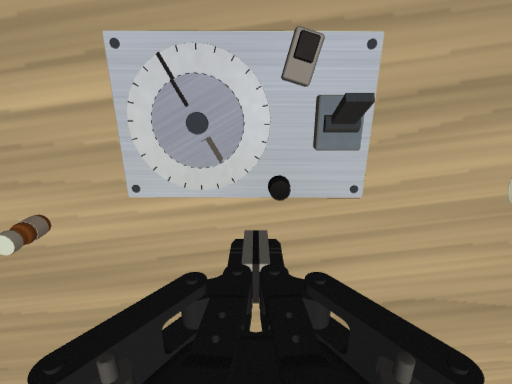

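```bash
python3 - <<'E'
from h import *
o,f=grab('wrist'); T=wT(o,f); ex=np.array([.992,-.127,0])
for a in (.3,.4,.5):
    p=np.array([.530,-.135,.036])+.065*(np.sin(a)*ex+np.array([0,0,np.cos(a)])); print(a,proj(f,p,T), proj(f,p+[.0019,.0149,0],T), proj(f,p-[.0019,.0149,0],T))
cv2.imwrite('pics/w11.png',cv2.resize(f['color'][70:170,300:400],None,fx=5.5,fy=5.5,interpolation=cv2.INTER_CUBIC)[...,::-1])
E
```

```text
0.3 [359.58787632 108.74751267] [345.14727635 108.76468047] [374.03063363 108.73034231]
0.4 [359.51980418 102.56181203] [345.08841847 102.57943057] [373.95334448 102.54419086]
0.5 [359.21067023  96.65043899] [344.8220349   96.66844527] [373.6014474   96.63243002]
```

View pics/w11.png

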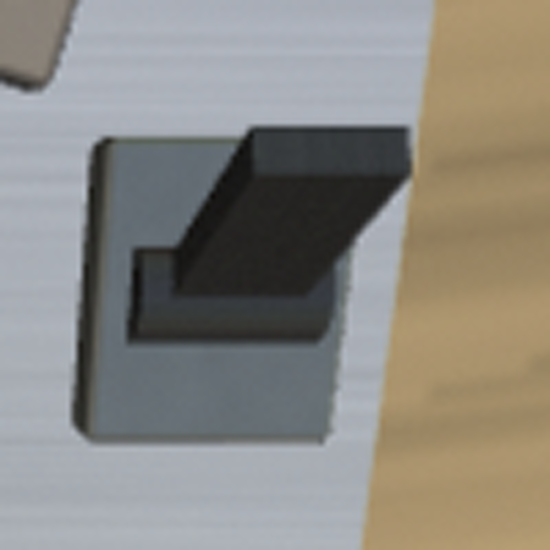

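The middle of the lever's top edge is at about (360.4, 97.5). The prediction for 0.5 rad is (359.2, 96.7), so the lever is clamped.

```bash
python3 -c "
from cell import env
print(env.sign_off())"
```

```text
the job is handed in; nothing more can be done
None
```

The dial is set to the long thick line, the clamp lever is over at its far stop, and I handed the job in at about 12.7 s.

- **Dial:** I pushed the fin round about 135° clockwise with the closed fingertips. The last wrist view, after clamping, shows the index about 0.2–0.3° (0.35 mm) from the target line, and the scene view agrees. One earlier close-up gave a 1.0° offset, but the target line was partly cut off at the frame edge there, so I discounted it.
- **Lever:** I pushed its near face until the force rose to 23 N at the stop, then backed off. Its tip appears within about 1.5 pixels of where it should be when fully clamped. It reached the stop about 4 mm later than I had calculated.
- **Surroundings:** The cartridge and loupe look unmoved in the last views. The vial, bottle, dish and screwdriver were well away from the path, but I did not re-measure them. The gripper finished about 0.25 m above the table, touching nothing.

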